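Reload the electric stapler with the full cartridge, told by weight

TASK

Of the three look-alike staple cartridges in the slanted caddy one is full, one part-used and one spent; only their weight tells which. Load the full one into the electric stapler, pressed down past its catch until it is fully home, and shut the cover over it; drop the spent one in the cardboard box for empties, and leave the part-used one standing in the caddy.

Things in the scene. Friction and masses are not known exactly. Their poses are not given: they have to be found in the camera images.
- cartridge_1: closed black staple cartridge, one of three look-alikes. Body 56 x 40 x 45 mm (x, y, z); on it a grip tab 34 x 14 mm (x, y), 26 mm high: 71 mm in all. Origin: centre of the underside; z up through the tab. In the bay its x must point as the stapler's x (groove for the catch). At the start it stands in the caddy, z leaning 0.47 rad to the caddy's -x
- cartridge_2: the same as cartridge_1 to the eye. Their weights, in all: full 0.38 to 0.42 kg, part-used 0.21 to 0.25 kg, spent 0.08 to 0.09 kg; one of each, in any order. The staple block inside has about 1 mm of play
- cartridge_3: the same as cartridge_1 to the eye
- caddy: fixed three-pocket caddy of sheet metal, 86 mm deep, 184 mm wide, 70 mm high. Origin on the desk under its middle; x points away from the robot within 0.2 rad. A cartridge is drawn out along its own z, up and towards the caddy's -x, 27 degrees off vertical. Pockets 60 x 44 mm inside (2 mm of play a side), 26 mm deep, 66 mm apart along y
- pocket_1 (a point): middle of the inner floor of the caddy's left (+y) pocket; a cartridge standing in it has its origin here within 2 mm. Axes as the caddy's
- pocket_2 (a point): middle of the inner floor of the caddy's middle pocket; a cartridge standing in it has its origin here within 2 mm. Axes as the caddy's
- pocket_3 (a point): middle of the inner floor of the caddy's right (-y) pocket; a cartridge standing in it has its origin here within 2 mm. Axes as the caddy's
- stapler: fixed electric stapler, white on black, 168 x 100 mm, deck 62 mm high. Origin on the desk under its middle, below the bay; x points away from the robot within 0.3 rad. Bay in the deck: 59 x 43 mm (1.5 mm of play a side), mouth bevelled 4 mm out, 42 mm deep. A sprung catch in its +x wall stops a cartridge 10 to 20 mm above the floor; 6 to 15 N down forces it past, then it goes freely to the floor
- bay (a point): middle of the bay's floor, 20.5 mm above the desk: a cartridge that is home has its origin here within 2 mm, its body then stands 3 to 4 mm above the deck and its tab 29 to 30 mm. Axes as the stapler's
- cover (a joint): angle of the stapler's hinged grey cover, rad: 0 shut; 1.8 to 2.05 at the start, open and leaning back beyond upright on the far (+x) side. It stays where it is left; 1 to 2 N at its edge moves it. If the cartridge is not home its tab holds the cover up
- cover_hinge (a point): middle of the cover's hinge line, on the deck, 49 mm to the stapler's +x of the bay's middle; the line runs along the stapler's y. Shut, the cover is a hood reaching 86 mm from here to the stapler's -x, 76 mm wide, its flat top 38 mm above the deck
- empties_box: fixed open brown cardboard box for spent cartridges, 130 x 100 mm (x, y), 45 mm high, walls and floor 4 mm. Origin on the desk under its middle

How it is judged:
On the way, in this order (a step that is already met when the one before it is completed fails the run):
1. a cartridge is home on the floor of the stapler's bay, the cover still open (((z of cartridge_1 in the frame of bay below 0.003 m and horizontal distance between cartridge_1 and bay below 0.005 m and angle between cartridge_1's own z axis and vertical below 0.1 rad) or (z of cartridge_2 in the frame of bay below 0.003 m and horizontal distance between cartridge_2 and bay below 0.005 m and angle between cartridge_2's own z axis and vertical below 0.1 rad) or (z of cartridge_3 in the frame of bay below 0.003 m and horizontal distance between cartridge_3 and bay below 0.005 m and angle between cartridge_3's own z axis and vertical below 0.1 rad)) and value of joint cover above 0.3 rad), for 0.2 s.
2. the cover is shut over it (value of joint cover below 0.08 rad), for 0.2 s.
At the end, for the whole second after the job is handed in: The full cartridge (rests with over 3 N) stands in the bay, within 3 mm of its floor and 5 mm of its middle; cover within 0.08 rad of shut; the spent one (0.4 to 1.4 N) rests in the empties box; the part-used one is in a caddy pocket, within 10 mm of its seat; all at rest (((z of cartridge_1 in the frame of bay below 0.003 m and horizontal distance between cartridge_1 and bay below 0.005 m and angle between cartridge_1's own z axis and vertical below 0.1 rad and contact force between cartridge_1 and stapler above 3 N and (distance between cartridge_2 and pocket_1 below 0.01 m or distance between cartridge_2 and pocket_2 below 0.01 m or distance between cartridge_2 and pocket_3 below 0.01 m) and x of cartridge_3 in the frame of empties_box between -0.06 and 0.06 m and y of cartridge_3 in the frame of empties_box between -0.045 and 0.045 m and height (world z) of cartridge_3 below 0.08 m and contact force between cartridge_3 and empties_box between 0.4 and 1.4 N) or (z of cartridge_1 in the frame of bay below 0.003 m and horizontal distance between cartridge_1 and bay below 0.005 m and angle between cartridge_1's own z axis and vertical below 0.1 rad and contact force between cartridge_1 and stapler above 3 N and (distance between cartridge_3 and pocket_1 below 0.01 m or distance between cartridge_3 and pocket_2 below 0.01 m or distance between cartridge_3 and pocket_3 below 0.01 m) and x of cartridge_2 in the frame of empties_box between -0.06 and 0.06 m and y of cartridge_2 in the frame of empties_box between -0.045 and 0.045 m and height (world z) of cartridge_2 below 0.08 m and contact force between cartridge_2 and empties_box between 0.4 and 1.4 N) or (z of cartridge_2 in the frame of bay below 0.003 m and horizontal distance between cartridge_2 and bay below 0.005 m and angle between cartridge_2's own z axis and vertical below 0.1 rad and contact force between cartridge_2 and stapler above 3 N and (distance between cartridge_1 and pocket_1 below 0.01 m or distance between cartridge_1 and pocket_2 below 0.01 m or distance between cartridge_1 and pocket_3 below 0.01 m) and x of cartridge_3 in the frame of empties_box between -0.06 and 0.06 m and y of cartridge_3 in the frame of empties_box between -0.045 and 0.045 m and height (world z) of cartridge_3 below 0.08 m and contact force between cartridge_3 and empties_box between 0.4 and 1.4 N) or (z of cartridge_2 in the frame of bay below 0.003 m and horizontal distance between cartridge_2 and bay below 0.005 m and angle between cartridge_2's own z axis and vertical below 0.1 rad and contact force between cartridge_2 and stapler above 3 N and (distance between cartridge_3 and pocket_1 below 0.01 m or distance between cartridge_3 and pocket_2 below 0.01 m or distance between cartridge_3 and pocket_3 below 0.01 m) and x of cartridge_1 in the frame of empties_box between -0.06 and 0.06 m and y of cartridge_1 in the frame of empties_box between -0.045 and 0.045 m and height (world z) of cartridge_1 below 0.08 m and contact force between cartridge_1 and empties_box between 0.4 and 1.4 N) or (z of cartridge_3 in the frame of bay below 0.003 m and horizontal distance between cartridge_3 and bay below 0.005 m and angle between cartridge_3's own z axis and vertical below 0.1 rad and contact force between cartridge_3 and stapler above 3 N and (distance between cartridge_1 and pocket_1 below 0.01 m or distance between cartridge_1 and pocket_2 below 0.01 m or distance between cartridge_1 and pocket_3 below 0.01 m) and x of cartridge_2 in the frame of empties_box between -0.06 and 0.06 m and y of cartridge_2 in the frame of empties_box between -0.045 and 0.045 m and height (world z) of cartridge_2 below 0.08 m and contact force between cartridge_2 and empties_box between 0.4 and 1.4 N) or (z of cartridge_3 in the frame of bay below 0.003 m and horizontal distance between cartridge_3 and bay below 0.005 m and angle between cartridge_3's own z axis and vertical below 0.1 rad and contact force between cartridge_3 and stapler above 3 N and (distance between cartridge_2 and pocket_1 below 0.01 m or distance between cartridge_2 and pocket_2 below 0.01 m or distance between cartridge_2 and pocket_3 below 0.01 m) and x of cartridge_1 in the frame of empties_box between -0.06 and 0.06 m and y of cartridge_1 in the frame of empties_box between -0.045 and 0.045 m and height (world z) of cartridge_1 below 0.08 m and contact force between cartridge_1 and empties_box between 0.4 and 1.4 N)) and value of joint cover below 0.08 rad and linear speed of each of cartridge_1, cartridge_2, cartridge_3 below 0.02 m/s); the robot touches nothing.
It also fails if it takes over 72 s, if anything falls off the work surface, if the arm or the gripper's body presses on something with over 40 N, if the wrist force passes 120 N, or if a joint passes its speed limit or range.

ROBOT

A 6-joint arm with a two-finger parallel gripper is mounted at the origin on a cart in front of the work surface, level with it; the furniture and walls round the work are solid. World frame = base frame: x ahead of the robot, y to its left, z up, the work surface at z = 0. Lengths are in m, angles in rad, forces in N, time in s.
With the tool pointing down it reaches from about 0.4 to 0.825 m from the base axis. Payload 7 kg.
Tool frame: the origin (TCP) lies at the very end of the fingers, on their centre line; the grasp point (between the pads) lies arm.hold_point_z behind it (arm.hold_point_z is the distance from the TCP to the grasp point, in m); z points along the fingers, y is the line along which they close (so a half turn about z gives the same grasp; the last joint's range is limited). The gripper opens to 88 mm and grips with 3 to 60 N. Pads are 19 mm wide; open, the fingers measure 130 mm over their backs; the gripper's body (78 mm by 193 mm) begins 47 mm behind the grasp point.
Start: joints at [1.519, 0.359, 0.012, 0, -1.224, -0.288], TCP at [0.225, 0.636, 0.227] pointing down, gripper open.
Joint ranges: [-3.07, 3.07], [-1.43, 2.12], [-1.02, 1.25], [-3.03, 1.67], [-3.05, -0], [-3.03, 3.03]. Speed limits (rad/s): [2.39, 2.39, 3.01, 3.14, 3.14, 3.14].

INTERFACE

Orientations are given as [roll, pitch, yaw] about the fixed x, y, z axes, in that order (R = Rz(yaw) Ry(pitch) Rx(roll)).
In Python, from station import arm gives the robot as it stands.
- The arm moves only by the shell command python3 nudge.py 'ROWS' [FORCE]. ROWS is a JSON list of rows, 1 to 20 of them, each of 5 numbers: the finger opening in m, then dx, dy, dz in m, then a turn about the tool's z in rad; each row is the pose to reach, as a shift and turn from the pose commanded when the command began, along the tool's axes at that moment; what a row does not reach only later rows make up. A row lasts 1/12 s, in which the tool goes at most 0.0417 m and 0.125 rad, less where a joint would pass 70% of its speed; a pose out of reach is approached as far as the arm can. The fingers move at their own pace and stop on an object; FORCE is the grip in N (left out, the last holds). Time passes only in rows, so rows that do not move let the fingers close. It prints the time, the measured TCP pose, the force, the opening and the grip force at its end. Input that does not fit is refused with a message, and nothing moves.
- arm.get_state(): the state, without advancing time (a new reading comes with each control period).
- arm.grab_frame(name): name is "scene" or "top" or "wrist"; returns the picture (420x560x3 uint8, red, green, blue); there is no depth.
- arm.camera_params(name): a dict with "fx", "fy", "cx", "cy" (pixels), "T" (4x4, takes a point from camera to world coordinates); the wrist camera has in their place "hand_eye" (4x4, takes a point from camera to tool coordinates, whose origin is the TCP and whose axes are the flange's). Camera axes: x right, y down, z forward; pixel columns grow to the right and rows downward; lengths in m; the calibration is good to about 2 mm. A picture is of the moment at which its call begins: read the wrist's pose just before it. camera_params takes no time and is no camera call.
- arm.job_done(): hands the job in; it is judged then, once.
The state is a dict: "t": time; "q": joint angles; "qd": joint speeds; "joint_efforts": joint torques, N m; "eef_pos": TCP position; "ee_rot": TCP orientation; "force": force on the tool from outside, world axes, zero at the start; "moment": the same for the moment, N m; "width": finger opening in m; "gripper_force": force on a finger pad.
Only numpy, scipy, OpenCV 4.12 (cv2) and the standard library are available. Lean on these libraries where they do the work, as an engineer would, in place of code of your own. Each camera call takes 0.05 s, during which the arm holds its last target. There are 200 camera calls.

## Working session

There is one attempt and no reset: what is moved stays moved. The work goes in short steps, Python scripts to look and compute and a shell command to move; the robot and the scene stay as the last step left them, time stands still between calls to the robot, and variables do not carry over. Pictures are saved under pics/ and viewed, at most 10 in all, crops included, and the job is handed in when it is done.

```bash
ls; mkdir -p pics
python3 - <<'E'
from station import arm
import cv2,numpy as np
s=arm.get_state();print(s,arm.hold_point_z)
for n in("scene","top","wrist"):
    f=arm.grab_frame(n);cv2.imwrite(f"pics/{n}0.png",f[...,::-1]);p=arm.camera_params(n);print(n,p)
E
```

```text
nudge.py
pics
station.py
{'t': 0.0, 'q': array([ 1.51906568e+00,  3.59367062e-01,  1.10653265e-02, -3.47177624e-04,
       -1.22412925e+00, -2.88100951e-01]), 'qd': array([ 6.39651192e-04, -1.30871767e-05,  2.07286705e-04,  9.57249192e-05,
        1.00888991e-03,  1.82530547e-04]), 'joint_efforts': array([ 7.02877533e-04, -5.82715344e+01,  2.93062645e+01,  6.99704692e+00,
        6.97860582e-03, -1.33429407e-04]), 'eef_pos': array([0.2248591 , 0.63591738, 0.22563888]), 'ee_rot': array([ 3.13993263e+00, -1.51582406e-04, -3.39949700e-01]), 'force': array([-0.15499044,  0.35696077,  0.55143516]), 'moment': array([-0.0407222 ,  0.09147072, -0.02654531]), 'gripper_force': 0.0, 'width': 0.08776928081201288} 0.0188
scene {'fx': 413.7927419734439, 'fy': 413.7927419734439, 'cx': 275.912981368103, 'cy': 206.13755039183567, 'T': array([[-0.88579142, -0.34752213,  0.30757427,  0.20902264],
       [-0.46405033,  0.6711962 , -0.57805965,  0.61140202],
       [-0.00555416, -0.65477022, -0.75580759,  0.90597561],
       [ 0.        ,  0.        ,  0.        ,  1.        ]])}
top {'fx': 422.612717578
[... 157 characters left out ...]
-0.99949498, -0.03110596, -0.00649639, -0.00256947],
       [ 0.01140302, -0.16026752, -0.98700775,  0.97086748],
       [ 0.        ,  0.        ,  0.        ,  1.        ]])}
wrist {'fx': 353.98059726269514, 'fy': 353.98059726269514, 'cx': 280.77408243879836, 'cy': 205.627810162273, 'hand_eye': array([[ 7.65756578e-04, -9.54517605e-01, -2.98153575e-01,
         8.03096184e-02],
       [ 9.99999599e-01,  8.69192022e-04, -2.14328526e-04,
         2.71391887e-04],
       [ 4.63733061e-04, -2.98153292e-01,  9.54517889e-01,
        -1.58518095e-01],
       [ 0.00000000e+00,  0.00000000e+00,  0.00000000e+00,
         1.00000000e+00]])}
```
The nudge moves: only shift and turn about tool z. So tool always pointing down?? "turn about tool's z" only. So the tool stays vertical. Cartridges lean 27 degrees toward -x of the caddy... Grip tab with vertical tool; y closing along caddy's y axis; fingers gripping tab 14 mm wide (y) — tab faces are y-normal. Grasp with pads across y; tab leaning in xz plane; fine. After pull-out, cartridge is tilted 27 degrees in the grip. Hmm; need to upright it to insert into bay. Body's weight swings? Or press against something to rotate: with pads gripping, cartridge can pivot about the y-axis. COM below grasp gravity makes it swing with a light grip. Or set on the desk to level. Or grip lightly and lower on the desk/ stapler deck. Let's look at pictures.

View pics/top0.png

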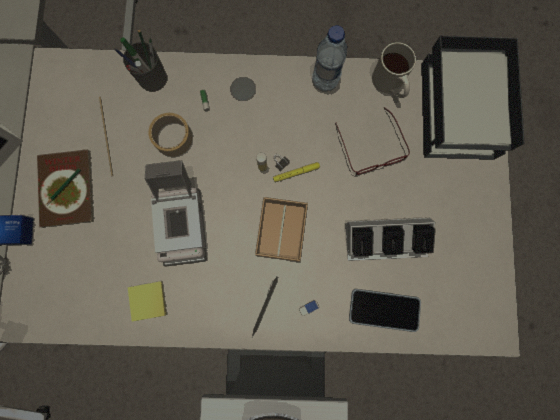

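View pics/scene0.png

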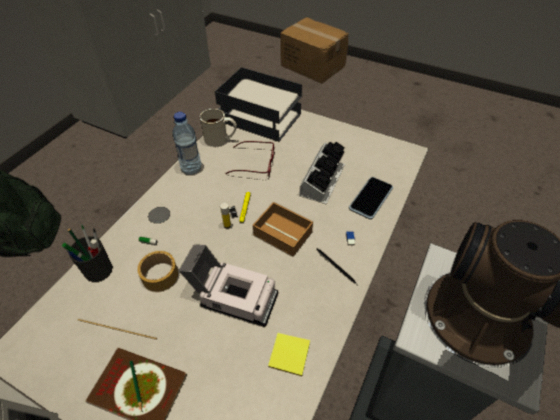

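Run:
```python
import cv2,numpy as np
t=cv2.imread('pics/top0.png');s=cv2.imread('pics/scene0.png')
def c(i,x,y,w,h,k):
    o=cv2.resize(i[y:y+h,x:x+w],None,fx=k,fy=k,interpolation=cv2.INTER_CUBIC)
    o=np.clip(o.astype(float)*1.6,0,255).astype('uint8')
    for a in range(-x%10,w,10): cv2.line(o,(a*k,0),(a*k,4 if (x+a)%50 else 14),(0,0,255),1)
    for a in range(-y%10,h,10): cv2.line(o,(0,a*k),(4 if (y+a)%50 else 14,a*k),(0,0,255),1)
    return o
# top: caddy 340..440 x 210..270 ; stapler 140..220 x 155..275
cv2.imwrite('pics/a.png',np.vstack([c(t,340,212,100,55,8)[:, :800], c(s,290,132,100,20,8)*0])[:440])
A=c(t,340,212,100,54,6);B=c(s,296,134,60,70,6)[:324]
A=np.vstack([A,np.zeros((420-324,600,3),'uint8')]);B=c(s,298,134,33*1+15,70,6)[:420]
B=B[:, :200];B=c(s,300,134,33,0+70,6)if 0 else B
cv2.imwrite('pics/cad.png',np.hstack([A,np.zeros((420,0,3),'uint8')]))
C=c(t,140,155,80,115,5);D=c(s,180,240,85,85,5)
def pad(i,h):return np.vstack([i,np.zeros((h-i.shape[0],i.shape[1],3),'uint8')])
cv2.imwrite('pics/stap.png',np.hstack([pad(C,575),pad(c(s,184,240,80,90,5),575)]))
E1=c(t,340,214,100,50,5);F=c(s,295,135,60,70,5)
cv2.imwrite('pics/cad.png',np.hstack([pad(E1,350),F]))
```

View pics/cad.png

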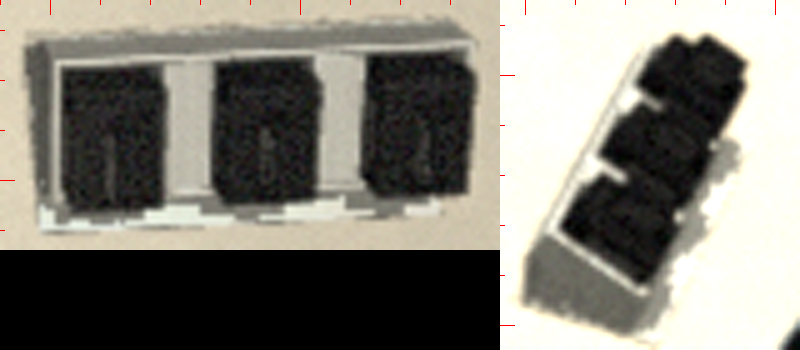

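View pics/stap.png

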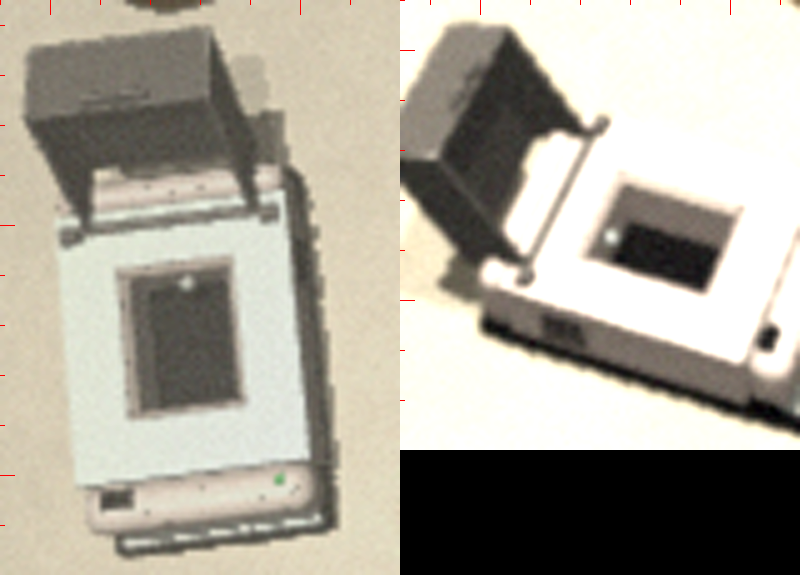

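```bash
cat > h.py <<'E'
from station import arm
import numpy as np,cv2
from scipy.spatial.transform import Rotation as R
def cam(n,s=None):
    p=arm.camera_params(n)
    if n=='wrist':
        T=np.eye(4);T[:3,:3]=R.from_euler('xyz',s['ee_rot']).as_matrix();T[:3,3]=s['eef_pos'];T=T@p['hand_eye']
    else:T=p['T']
    return p,T
def ray(c,u,v):
    p,T=c;d=T[:3,:3]@[(u-p['cx'])/p['fx'],(v-p['cy'])/p['fy'],1];return T[:3,3],d/np.linalg.norm(d)
def onz(c,u,v,z):
    o,d=ray(c,u,v);return o+d*(z-o[2])/d[2]
def proj(c,X):
    p,T=c;x=T[:3,:3].T@(np.array(X)-T[:3,3]);return np.array([p['fx']*x[0]/x[2]+p['cx'],p['fy']*x[1]/x[2]+p['cy']])
def tri(*cs):
    A=np.zeros((3,3));b=np.zeros(3)
    for c,u,v in cs:
        o,d=ray(c,u,v);M=np.eye(3)-np.outer(d,d);A+=M;b+=M@o
    X=np.linalg.solve(A,b);return X,[np.linalg.norm(np.cross(X-ray(c,u,v)[0],ray(c,u,v)[1])) for c,u,v in cs]
E
python3 - <<'E'
from h import *
np.set_printoptions(precision=4,suppress=True)
T=cam('top');S=cam('scene')
t=np.array([(117,268),(232,257),(245,402),(130,417)])/5+[140,155]
s=np.array([(222,183),(343,207),(306,293),(184,260)])/5+[184,240]
# match: top order: far-left, far-right, near-right, near-left
P=np.array([onz(T,*a,.062) for a in t]);print('bay top',P,P.mean(0))
Q=np.array([onz(S,*a,.062) for a in s]);print('bay scene',Q,Q.mean(0))
print('tri',tri((T,*t.mean(0)),(S,*s.mean(0))))
b=np.array([onz(T,*a,.045) for a in [(264,198),(307,203),(301,262),(256,257)]]);print('box',b,b.mean(0))
c=np.array([(55,62),(472,40)])/5+[340,214];print('cad rim far', [onz(T,*a,.07) for a in c])
c=np.array([(42,228),(440,210)])/5+[340,214];print('cad near', [onz(T,*a,.03) for a in c])
for a in [(109,165),(266,150),(425,140)]:
    u=np.array(a)/5+[340,214];print('tab',onz(T,*u,.095),u)
E
```

```text
bay top [[0.5472 0.2516 0.062 ]
 [0.5536 0.2021 0.062 ]
 [0.4908 0.1924 0.062 ]
 [0.4828 0.2411 0.062 ]] [0.5186 0.2218 0.062 ]
bay scene [[0.55   0.2117 0.062 ]
 [0.493  0.1966 0.062 ]
 [0.4858 0.243  0.062 ]
 [0.5438 0.2543 0.062 ]] [0.5181 0.2264 0.062 ]
tri (array([0.5197, 0.2236, 0.0555]), [np.float64(0.0005699348255327094), np.float64(0.0005699348255327945)])
box [[ 0.5806  0.035   0.045 ]
 [ 0.5724 -0.061   0.045 ]
 [ 0.4418 -0.0506  0.045 ]
 [ 0.4497  0.0476  0.045 ]] [ 0.5111 -0.0072  0.045 ]
cad rim far [array([ 0.5201, -0.1549,  0.07  ]), array([ 0.5352, -0.335 ,  0.07  ])]
cad near [array([ 0.4507, -0.1562,  0.03  ]), array([ 0.464 , -0.3333,  0.03  ])]
tab [ 0.4748 -0.1733  0.095 ] [361.8 247. ]
tab [ 0.483  -0.2386  0.095 ] [393.2 244. ]
tab [ 0.4892 -0.3049  0.095 ] [425. 242.]
```

```bash
cat >> h.py <<'E'
np.set_printoptions(precision=4,suppress=True)
def go(x,y,z,yaw=None,s=None):
    s=s or arm.get_state();M=R.from_euler('xyz',s['ee_rot']).as_matrix()
    y0=s['ee_rot'][2];print('row',M.T@(np.array([x,y,z])-s['eef_pos']),0 if yaw is None else y0-yaw)
def snap(n):
    s=arm.get_state();f=arm.grab_frame('wrist')[...,::-1];cv2.imwrite(f'pics/{n}.png',f)
    np.save(f'pics/{n}.npy',np.r_[s['eef_pos'],s['ee_rot']]);print(n,s['eef_pos'],s['ee_rot'])
def wcam(n):
    a=np.load(f'pics/{n}.npy');return cam('wrist',dict(eef_pos=a[:3],ee_rot=a[3:]))
E
python3 nudge.py '[[0.088, 0.426, 0.290, -0.023, -0.49], [0.088, 0.426, 0.290, -0.023, -0.49], [0.088, 0.426, 0.290, -0.023, -0.49], [0.088, 0.426, 0.290, -0.023, -0.49], [0.088, 0.426, 0.290, -0.023, -0.49], [0.088, 0.426, 0.290, -0.023, -0.49], [0.088, 0.426, 0.290, -0.023, -0.49], [0.088, 0.426, 0.290, -0.023, -0.49], [0.088, 0.426, 0.290, -0.023, -0.49], [0.088, 0.426, 0.290, -0.023, -0.49], [0.088, 0.426, 0.290, -0.023, -0.49], [0.088, 0.426, 0.290, -0.023, -0.49], [0.088, 0.426, 0.290, -0.023, -0.49], [0.088, 0.426, 0.290, -0.023, -0.49], [0.088, 0.426, 0.290, -0.023, -0.49], [0.088, 0.426, 0.290, -0.023, -0.49], [0.088, 0.426, 0.290, -0.023, -0.49]]'
python3 - <<'E'
from h import *
snap('w1');print(arm.get_state()['q'],arm.get_state()['force'])
go(.48,-.24,.22,.09)
E
```

```text
t: 1.57
eef_pos: [0.5295, 0.2216, 0.2494]
ee_rot: [-3.142, 0.0, 0.151]
force: [-0.6, 0.3, 1.1]
width: 0.0878
gripper_force: 0.0
w1 [0.5295 0.2216 0.2494] [-3.1416  0.0002  0.1511]
[ 0.7373  0.1791 -0.1807 -0.0001 -1.2111  0.985 ] [-0.2244  0.3896  0.4384]
row [-0.1186  0.449   0.0295] 0.061534683303628185
```

```bash
python3 nudge.py '[[0.088, -0.119, 0.449, 0.03, 0.0615], [0.088, -0.119, 0.449, 0.03, 0.0615], [0.088, -0.119, 0.449, 0.03, 0.0615], [0.088, -0.119, 0.449, 0.03, 0.0615], [0.088, -0.119, 0.449, 0.03, 0.0615], [0.088, -0.119, 0.449, 0.03, 0.0615], [0.088, -0.119, 0.449, 0.03, 0.0615], [0.088, -0.119, 0.449, 0.03, 0.0615], [0.088, -0.119, 0.449, 0.03, 0.0615], [0.088, -0.119, 0.449, 0.03, 0.0615], [0.088, -0.119, 0.449, 0.03, 0.0615], [0.088, -0.119, 0.449, 0.03, 0.0615], [0.088, -0.119, 0.449, 0.03, 0.0615], [0.088, -0.119, 0.449, 0.03, 0.0615], [0.088, -0.119, 0.449, 0.03, 0.0615], [0.088, -0.119, 0.449, 0.03, 0.0615]]'
python3 - <<'E'
from h import *
snap('w2')
E
python3 nudge.py '[[0.088, 0.04, 0, 0, 0], [0.088, 0.08, 0, 0, 0], [0.088, 0.08, 0, 0, 0], [0.088, 0.08, 0, 0, 0]]'
python3 - <<'E'
from h import *
snap('w3')
a=[cv2.imread(f'pics/{n}.png') for n in('w2','w3')]
o=np.hstack([cv2.resize(np.clip(i[80:,80:480]*2.0,0,255).astype('uint8'),(400,340)) for i in a])
# contrast-boost for dark
for i,n in zip(a,('w2','w3')): pass
g=(255*(o/255.)**.6).astype('uint8');cv2.imwrite('pics/w23.png',g)
E
```

```text
t: 2.95
eef_pos: [0.48, -0.2394, 0.2198]
ee_rot: [-3.142, -0.0, 0.091]
force: [-0.0, 0.5, 0.0]
width: 0.0877
gripper_force: 0.0
w2 [ 0.48   -0.2394  0.2198] [-3.1416 -0.0005  0.0909]
t: 3.33
eef_pos: [0.5608, -0.2321, 0.2185]
ee_rot: [-3.141, 0.001, 0.091]
force: [-0.1, 0.4, -1.0]
width: 0.0875
gripper_force: 0.0
w3 [ 0.5608 -0.2321  0.2185] [-3.1413  0.0013  0.0912]
```

View pics/w23.png

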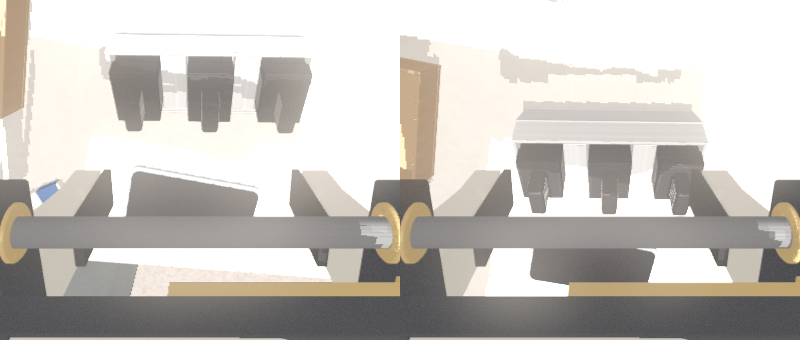

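Run:
```python
from h import *
def c(n,x,y,w,h,k,gain=2.0,g=.6):
    i=cv2.imread(f'pics/{n}.png')[y:y+h,x:x+w];o=cv2.resize(i,(int(w*k),int(h*k)),interpolation=cv2.INTER_CUBIC)
    o=(255*(np.clip(o*gain,0,255)/255.)**g).astype('uint8')
    for a in range(-x%10,w,10): cv2.line(o,(int(a*k),0),(int(a*k),4 if (x+a)%50 else 14),(0,0,255),1)
    for a in range(-y%10,h,10): cv2.line(o,(0,int(a*k)),(4 if (y+a)%50 else 14,int(a*k)),(0,0,255),1)
    return o
p=proj(wcam('w1'),[.519,.2225,.062]);print(p)
u,v=int(p[0])-45,int(p[1])-50;print('w1 crop origin',u,v)
L=np.vstack([c('w2',180,100,220,120,2.5),c('w3',180,170,220,120,2.5)])
Rr=c('w1',u,v,90,110,2.7,1.3,1);Rr=np.vstack([Rr,np.zeros((600-Rr.shape[0],Rr.shape[1],3),'uint8')])
cv2.imwrite('pics/z.png',np.hstack([L,Rr]))
```

```text
[278.4806 189.0418]
w1 crop origin 233 139
```

View pics/z.png

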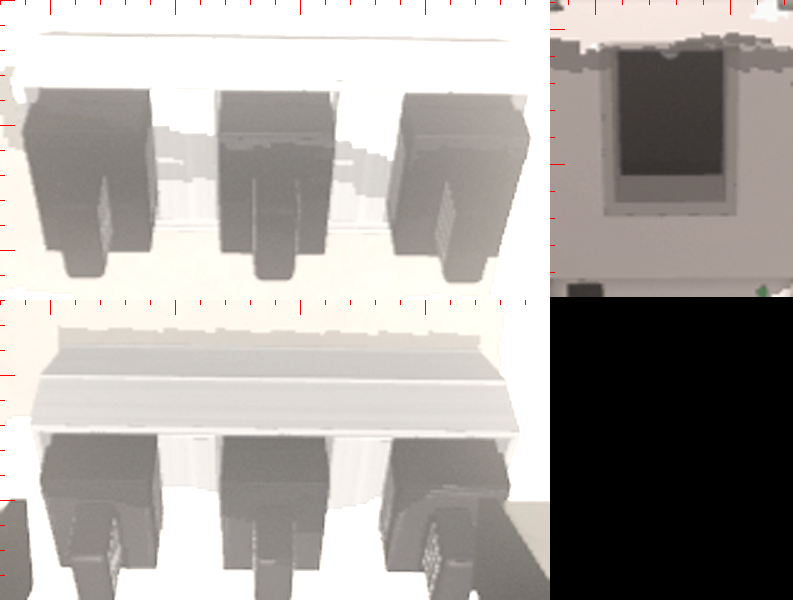

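Run:
```python
from h import *
A=wcam('w2');B=wcam('w3');T=cam('top');S=cam('scene')
def tt(n,a,b):
    X,e=tri((A,180+a[0]/2.5,100+a[1]/2.5),(B,180+b[0]/2.5,170+(b[1]-300)/2.5));print(n,X,e[0]);return X
r=[tt('2fl',(218,133),(222,484)),tt('2fr',(334,133),(328,485)),tt('2nl',(222,253),(225,570)),tt('2nr',(326,253),(322,570))]
r=np.array(r);print('c2 topc',r.mean(0),'len',np.linalg.norm(r[0]-r[1]),np.linalg.norm(r[2]-r[3]),np.linalg.norm(r[0]-r[2]),'slope',(r[:2].mean(0)-r[2:].mean(0)))
tt('1fl',(25,133),(41,485));tt('1nl',(47,250),(61,568));tt('1nr',(150,250),(157,568));tt('1fr',(149,132),(157,485))
tt('3fr',(528,135),(508,488));tt('3nl',(395,253),(391,569));tt('3fl',(403,135),(387,487))
tt('rimL',(38,88),(42,432));tt('rimR',(525,94),(515,435))
C=wcam('w1');q=np.array([(603-550,46),(737-550,46),(735-550,214),(604-550,214)])/2.7+[233,139]
P=np.array([onz(C,*a,.062) for a in q]);print(P,P.mean(0))
t=np.array([(117,268),(232,257),(245,402),(130,417)])/5+[140,155];s=np.array([(222,183),(343,207),(306,293),(184,260)])/5+[184,240]
print(tri((C,*q.mean(0)),(T,*t.mean(0)),(S,*s.mean(0))),tri((C,*q.mean(0)),(T,*t.mean(0))))
# predicted model for caddy
```

```text
2fl [ 0.5131 -0.2252  0.0844] 0.0003491402852199478
2fr [ 0.5168 -0.2632  0.0856] 6.346733817910238e-05
2nl [ 0.4633 -0.2297  0.0565] 0.000294491468317128
2nr [ 0.4669 -0.2689  0.0563] 0.0002256130254612928
c2 topc [ 0.49   -0.2468  0.0707] len 0.03820089059255447 0.03941032970413247 0.05718213210295711 slope [0.0498 0.0051 0.0286]
1fl [ 0.5074 -0.1613  0.0859] 1.4181593488117987e-05
1nl [ 0.4589 -0.1638  0.0579] 0.0002298741122494364
1nr [ 0.4623 -0.2024  0.0577] 0.00016246427171352204
1fr [ 0.5117 -0.2024  0.087 ] 0.0001593649166795088
3fr [ 0.5222 -0.3268  0.0872] 8.777146906043535e-05
3nl [ 0.4687 -0.2963  0.0542] 0.0011032098020258248
3fl [ 0.5183 -0.2851  0.0864] 0.0008141527070577287
rimL [ 0.5198 -0.1586  0.0651] 0.0018992844341190257
rimR [ 0.5332 -0.3332  0.061 ] 0.0016235359319631032
[[0.5482 0.2526 0.062 ]
 [0.5556 0.2044 0.062 ]
 [0.4917 0.1943 0.062 ]
 [0.4841 0.2439 0.062 ]] [0.5199 0.2238 0.062 ]
(array([0.5195, 0.2237, 0.056 ]), [np.float64(0.0002553841672632502), np.float64(0.0005360464817006767), np.float64(0.0006706752436442887)]) (array([0.5191, 0.2236, 0.0552]), [np.float64(0.0001582911161831718), np.float64(0.00015829111618315724)])
```

Run:
```python
from h import *
go(.4747,-.1835,.074,.095)
```

```text
row [-0.08   -0.0563  0.145 ] -0.004292430970467304
```

```bash
python3 nudge.py '[[0.036, -0.08, -0.056, 0.02, -0.004], [0.036, -0.08, -0.056, 0.08, -0.004], [0.036, -0.08, -0.056, 0.09, -0.004], [0.036, -0.08, -0.056, 0.10, -0.004], [0.036, -0.08, -0.056, 0.11, -0.004], [0.036, -0.08, -0.056, 0.13, -0.004], [0.036, -0.08, -0.056, 0.146, -0.004], [0.036, -0.08, -0.056, 0.146, -0.004], [0.036, -0.08, -0.056, 0.146, -0.004]]'
python3 - <<'E'
from h import *
for _ in range(1):print(arm.get_state()['force'])
E
python3 nudge.py '[[0.0, 0, 0, 0, 0], [0.0, 0, 0, 0, 0], [0.0, 0, 0, 0, 0], [0.0, 0, 0, 0, 0], [0.0, 0, 0, 0, 0], [0.0, 0, 0, 0, 0]]' 35
```

```text
t: 4.13
eef_pos: [0.4747, -0.1851, 0.074]
ee_rot: [3.141, 0.001, 0.093]
force: [0.4, 0.2, 1.4]
width: 0.0374
gripper_force: 0.0
[0.3763 0.17   1.4039]
t: 4.63
eef_pos: [0.4752, -0.1847, 0.0741]
ee_rot: [-3.141, -0.002, 0.093]
force: [-0.1, 4.2, 4.8]
width: 0.0136
gripper_force: 34.7
```

```bash
python3 nudge.py '[[0.0, -0.003, 0, -0.005, 0], [0.0, -0.006, 0, -0.011, 0], [0.0, -0.009, 0, -0.0175, 0], [0.0, -0.009, 0, -0.0175, 0], [0.0, -0.009, 0, -0.0175, 0], [0.0, -0.009, 0, -0.0175, 0], [0.0, -0.009, 0, -0.0175, 0], [0.0, -0.009, 0, -0.0175, 0]]'
python3 nudge.py '[[0.0, 0, 0, 0, 0]]'
python3 nudge.py '[[0.0, 0, 0, 0, 0]]'
```

```text
t: 5.3
eef_pos: [0.4661, -0.1859, 0.0912]
ee_rot: [3.141, -0.001, 0.093]
force: [1.8, 2.5, 4.0]
width: 0.0136
gripper_force: 34.8
t: 5.38
eef_pos: [0.466, -0.1859, 0.0912]
ee_rot: [3.141, -0.001, 0.093]
force: [1.3, 2.9, 3.9]
width: 0.0138
gripper_force: 34.8
t: 5.47
eef_pos: [0.466, -0.1859, 0.0911]
ee_rot: [3.141, -0.0, 0.093]
force: [1.8, 2.6, 3.5]
width: 0.014
gripper_force: 34.8
```

```bash
python3 nudge.py '[[0.0, -0.004, -0.001, -0.007, 0], [0.0, -0.008, -0.001, -0.015, 0], [0.0, -0.012, -0.001, -0.023, 0], [0.0, -0.012, -0.001, -0.023, 0], [0.0, -0.012, -0.001, -0.023, 0], [0.0, -0.012, -0.001, -0.023, 0], [0.0, -0.012, -0.001, -0.023, 0], [0.0, -0.012, -0.001, -0.023, 0]]'
python3 nudge.py '[[0.0, 0, 0, 0, 0], [0.0, 0, 0, 0, 0]]'
python3 nudge.py '[[0.0, 0, 0, 0, 0], [0.0, 0, 0, 0, 0]]'
python3 -c "
from h import *
print(arm.get_state());snap('g1')"
```

```text
t: 6.13
eef_pos: [0.4533, -0.186, 0.1137]
ee_rot: [-3.142, 0.001, 0.093]
force: [0.6, -0.1, -1.5]
width: 0.0135
gripper_force: 34.9
t: 6.3
eef_pos: [0.4534, -0.186, 0.1138]
ee_rot: [-3.142, 0.001, 0.093]
force: [-0.2, -0.3, -0.9]
width: 0.0137
gripper_force: 34.9
t: 6.47
eef_pos: [0.4535, -0.1859, 0.114]
ee_rot: [3.142, 0.0, 0.093]
force: [-0.2, 1.0, -0.4]
width: 0.0137
gripper_force: 34.9
{'t': 6.4667, 'q': array([ 0.013 ,  0.1637, -0.5411,  0.    , -0.8662,  1.6505]), 'qd': array([ 0.0008, -0.0006,  0.0003,  0.0005,  0.0006, -0.001 ]), 'joint_efforts': array([ -0.003 , -37.5969,  24.1182,   5.6903,   0.09  ,   0.0001]), 'eef_pos': array([ 0.4535, -0.1859,  0.114 ]), 'ee_rot': array([3.1416, 0.0002, 0.0927]), 'force': array([-0.2295,  0.9883, -0.3671]), 'moment': array([-0.0994, -0.0665,  0.0781]), 'gripper_force': 34.92740750312805, 'width': 0.013681772857082242}
g1 [ 0.4535 -0.1859  0.114 ] [3.1416 0.0002 0.0927]
```

```bash
for i in 1 2 3 4 5 6 7 8; do python3 nudge.py '[[0.0, 0, 0, 0, 0]]' | grep force: | head -1; done
python3 - <<'E'
from h import *
i=cv2.imread('pics/g1.png');o=(255*(np.clip(i*2.,0,255)/255.)**.6).astype('uint8');cv2.imwrite('pics/g1b.png',o[60:360])
E
```

```text
force: [-1.1, -0.3, -0.3]
force: [-0.2, -0.4, -1.2]
force: [-0.3, 0.1, -0.6]
force: [0.3, 0.7, -0.2]
force: [-0.8, 1.1, -1.5]
force: [0.3, -0.2, -1.0]
force: [-0.9, -1.0, -0.8]
force: [-0.2, 0.3, -1.2]
```

View pics/g1b.png

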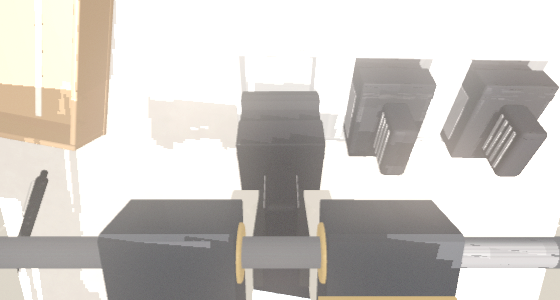

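```bash
python3 nudge.py '[[0.0, 0, -0.01, -0.016, 0], [0.0, 0.01, -0.045, -0.02, 0.1], [0.0, 0.02, -0.08, -0.02, 0.17], [0.0, 0.04, -0.12, -0.02, 0.17], [0.0, 0.051, -0.155, -0.02, 0.17], [0.0, 0.051, -0.175, -0.02, 0.17], [0.0, 0.051, -0.175, -0.02, 0.17], [0.0, 0.051, -0.175, 0.01, 0.17], [0.0, 0.051, -0.175, 0.035, 0.17], [0.0, 0.051, -0.175, 0.048, 0.17], [0.0, 0.051, -0.175, 0.048, 0.17], [0.0, 0.051, -0.175, 0.048, 0.17]]'
python3 nudge.py '[[0.034, 0, 0, 0, 0], [0.034, 0, 0, 0, 0], [0.034, 0, 0, 0, 0], [0.034, 0, 0, 0, 0], [0.034, 0, 0, -0.02, 0], [0.034, 0, 0, -0.06, 0], [0.034, 0, 0, -0.09, 0], [0.034, 0, 0, -0.09, 0]]'
python3 - <<'E'
from h import *
snap('b1');go(.4796,-.2478,.074,.095)
E
```

```text
t: 8.18
eef_pos: [0.4878, -0.0075, 0.0658]
ee_rot: [3.141, 0.001, -0.077]
force: [0.0, -1.1, -0.6]
width: 0.0137
gripper_force: 34.9
t: 8.85
eef_pos: [0.4918, -0.0063, 0.1627]
ee_rot: [-3.139, -0.01, -0.076]
force: [1.8, 1.5, 0.1]
width: 0.0337
gripper_force: 0.0
b1 [ 0.4918 -0.0063  0.1627] [-3.1387 -0.0101 -0.076 ]
row [0.0071 0.2419 0.0854] -0.17183378502783223
```

```bash
python3 nudge.py '[[0.036, 0.01, 0.04, 0, -0.1], [0.036, 0.01, 0.08, 0, -0.172], [0.036, 0.01, 0.12, 0, -0.172], [0.036, 0.01, 0.16, 0, -0.172], [0.036, 0.01, 0.2, 0, -0.172], [0.036, 0.01, 0.24, 0, -0.172], [0.036, 0.01, 0.24, 0.01, -0.172], [0.036, 0.01, 0.24, 0.03, -0.172], [0.036, 0.01, 0.24, 0.05, -0.172], [0.036, 0.01, 0.24, 0.07, -0.172], [0.036, 0.01, 0.24, 0.082, -0.172], [0.036, 0.01, 0.24, 0.082, -0.172], [0.036, 0.01, 0.24, 0.082, -0.172]]'
python3 nudge.py '[[0.036, 0, 0, 0, 0]]'
```

```text
t: 9.98
eef_pos: [0.4789, -0.2469, 0.0735]
ee_rot: [-3.141, 0.002, 0.095]
force: [0.6, 0.7, 0.4]
width: 0.0359
gripper_force: 0.0
t: 10.07
eef_pos: [0.48, -0.2471, 0.0747]
ee_rot: [3.141, -0.001, 0.095]
force: [-0.0, -0.5, 1.0]
width: 0.0357
gripper_force: 0.0
```

```bash
python3 nudge.py '[[0.0, 0, 0, 0, 0], [0.0, 0, 0, 0, 0], [0.0, 0, 0, 0, 0], [0.0, 0, 0, 0, 0], [0.0, 0, 0, 0, 0], [0.0, -0.004, 0, -0.008, 0], [0.0, -0.008, 0, -0.016, 0], [0.0, -0.012, 0, -0.024, 0], [0.0, -0.016, 0, -0.032, 0], [0.0, -0.020, 0, -0.040, 0], [0.0, -0.020, 0, -0.040, 0], [0.0, -0.020, 0, -0.040, 0], [0.0, -0.020, 0, -0.040, 0], [0.0, -0.020, 0, -0.040, 0]]' 45
for i in 1 2 3 4 5 6; do python3 nudge.py '[[0.0, 0, 0, 0, 0]]' | grep -E 'force:|eef_pos' | head -2; done
python3 -c "
from h import *
snap('g2');print(arm.get_state()['moment'],arm.get_state()['width'])"
```

```text
t: 11.23
eef_pos: [0.4593, -0.2489, 0.1136]
ee_rot: [-3.141, 0.001, 0.095]
force: [-0.5, -0.6, -3.2]
width: 0.0138
gripper_force: 44.9
eef_pos: [0.4594, -0.2488, 0.1135]
force: [0.6, -1.0, -4.2]
eef_pos: [0.4595, -0.2489, 0.1136]
force: [-0.3, -0.3, -3.8]
eef_pos: [0.4595, -0.2489, 0.1137]
force: [-0.2, -0.2, -3.9]
eef_pos: [0.4596, -0.2489, 0.1138]
force: [0.7, -0.0, -4.2]
eef_pos: [0.4596, -0.2489, 0.1139]
force: [0.0, 0.5, -3.8]
eef_pos: [0.4596, -0.2489, 0.114]
force: [0.4, -0.2, -4.7]
g2 [ 0.4596 -0.2489  0.114 ] [-3.1415  0.0001  0.0947]
[-0.0552  0.0342  0.0039] 0.013888022614583745
```

```bash
python3 nudge.py '[[0.0, 0, -0.01, -0.016, 0], [0.0, 0, -0.045, -0.02, 0], [0.0, 0.01, -0.08, -0.02, -0.058], [0.0, 0.01, -0.115, -0.02, -0.058], [0.0, 0.01, -0.15, -0.02, -0.058], [0.0, 0.01, -0.185, -0.02, -0.058], [0.0, 0.02, -0.22, -0.02, -0.058], [0.0, 0.024, -0.255, -0.02, -0.058], [0.0, 0.024, -0.29, -0.02, -0.058], [0.0, 0.024, -0.325, -0.02, -0.058], [0.0, 0.024, -0.353, -0.02, -0.058], [0.0, 0.024, -0.353, -0.01, -0.058], [0.0, 0.024, -0.353, 0.02, -0.058], [0.0, 0.024, -0.353, 0.04, -0.058], [0.0, 0.024, -0.353, 0.054, -0.058], [0.0, 0.024, -0.353, 0.054, -0.058], [0.0, 0.024, -0.353, 0.054, -0.058]]'
```

```text
t: 13.2
eef_pos: [0.4501, 0.1047, 0.0598]
ee_rot: [3.141, 0.001, 0.153]
force: [-0.2, 0.6, -3.2]
width: 0.0136
gripper_force: 45.0
```

```bash
python3 nudge.py '[[0.0, 0, 0, 0.002, 0], [0.0, 0, 0, 0.002, 0]]'; python3 -c "
from h import *
s=arm.get_state();print(s['force'],s['moment'])"
```

```text
t: 13.37
eef_pos: [0.4504, 0.1049, 0.0584]
ee_rot: [-3.141, -0.001, 0.152]
force: [-1.4, -0.8, -3.4]
width: 0.0136
gripper_force: 45.0
[-1.4005 -0.7643 -3.4348] [-0.0755  0.0203  0.0311]
```

```bash
python3 nudge.py '[[0.0, 0, 0, 0.0015, 0], [0.0, 0, 0, 0.003, 0], [0.0, 0, 0, 0.003, 0]]' | grep force:
python3 nudge.py '[[0.04, 0, 0, 0, 0], [0.04, 0, 0, 0, 0], [0.04, 0, 0, 0, 0], [0.04, 0, 0, 0, 0], [0.06, 0, 0, -0.03, 0], [0.06, 0, 0, -0.07, 0], [0.06, 0, 0, -0.11, 0], [0.06, 0, 0, -0.13, 0], [0.06, 0, 0, -0.13, 0], [0.06, 0, 0, -0.13, 0], [0.06, 0, 0, -0.13, 0]]'
python3 - <<'E'
from h import *
snap('d1');t=arm.grab_frame('top')[...,::-1];cv2.imwrite('pics/t2.png',t);S=arm.grab_frame('scene')[...,::-1];cv2.imwrite('pics/s2.png',S)
def b(i,g=1.5,p=.7):return (255*(np.clip(i*g,0,255)/255.)**p).astype('uint8')
w=b(cv2.imread('pics/d1.png'))[:400,100:460]
w=cv2.resize(w,(400,444))
tt=cv2.resize(b(t[140:280,140:320]),None,fx=2.2,fy=2.2)
o=np.zeros((600,800,3),'uint8');o[:444,:400]=w;o[:tt.shape[0],400:400+tt.shape[1]]=tt
ss=cv2.resize(b(S[190:310,190:310]),None,fx=2.2,fy=2.2);o[320:320+264,400:664]=ss
cv2.imwrite('pics/m.png',o)
E
```

```text
force: [-5.1, -1.2, 16.6]
gripper_force: 45.0
t: 14.53
eef_pos: [0.4497, 0.1046, 0.1845]
ee_rot: [-3.142, 0.001, 0.152]
force: [0.4, -0.0, 0.7]
width: 0.0599
gripper_force: 0.0
d1 [0.4497 0.1046 0.1845] [-3.1415  0.0006  0.1524]
```

View pics/m.png

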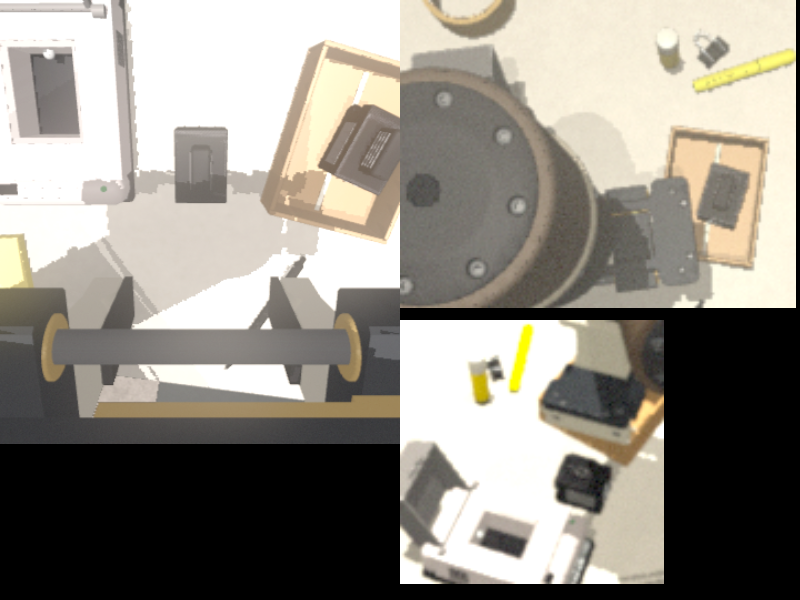

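```bash
cat > fit.py <<'E'
from h import *
from scipy.optimize import minimize
def verts(x,y,z,yaw):
    V=[(a*.028,b*.020,c) for a in(1,-1) for b in(1,-1) for c in(0,.045)]
    W=[(a*.017,b*.007,c) for a in(1,-1) for b in(1,-1) for c in(.045,.071)]
    M=R.from_euler('z',yaw).as_matrix();return [np.array(v)@M.T+[x,y,z] for v in(V,W)]
def mask(c,p,shape,k=4):
    m=np.zeros((shape[0]*k,shape[1]*k),'uint8')
    for v in verts(*p):
        h=cv2.convexHull(np.array([proj(c,q) for q in v],np.float32));cv2.fillConvexPoly(m,np.round((h[:,0]+.5)*k-.5).astype(np.int32),255)
    return cv2.resize(m,(shape[1],shape[0]),interpolation=cv2.INTER_AREA)/255.
E
python3 - <<'E'
from fit import *
i=cv2.imread('pics/d1.png');c=wcam('d1');g=cv2.cvtColor(i,cv2.COLOR_BGR2GRAY).astype(float)
print(g[110:190:6,250:315:5].astype(int))
roi=(slice(100,195),slice(235,330));m=np.clip((60-g)/20,0,1)
f=lambda p:np.abs(mask(c,(p[0]/50,p[1]/50,0,p[2]/5),g.shape)[roi]-m[roi]).sum()
best=min((minimize(f,[.484*50+a,.108*50+b,.15*5],method='Nelder-Mead',options=dict(initial_simplex=np.array([.484*50+a,.108*50+b,.75])+np.array([[0,0,0],[.4,0,0],[0,.4,0],[0,0,.4]]))) for a in(-.2,.3) for b in(-.2,.2)),key=lambda r:r.fun)
x,y,w=best.x[0]/50,best.x[1]/50,best.x[2]/5;print(x,y,w,best.fun,m[roi].sum())
go(x,y,.05,w)
E
```

```text
[[196 196 196 197 196 198 196 196 197 196 196 195 194]
 [193 196  72  72  73  72  72  72  72  72  72 183 194]
 [192 194  81  84  83  86  88  95  96  95  95 178 192]
 [192 193  82  82  81  81  81  81  80  81  84 180 193]
 [191 191  80  79  79  67  67  68  77  78  79 176 190]
 [190 191  77  77  86  74  75  76  83  75  76 178 190]
 [190 188  74  74  84  72  72  73  76  73  72 182 189]
 [187 188  72  71  82  70  70  70  74  70  70 180 189]
 [110 113  69  70  80  68  69  66  66  55  56 109 105]
 [107 107  57  57  64  66  55  52  58  53  52 104 104]
 [134 136  54  53  52  51  50  51  54  50  51 133 115]
 [133 134  53  52  51  50  49  49  49  50  56 133 135]
 [134 133  64  64  50  50  48  49  49  49  50 132 133]
 [133 133 133 136 134 134 133 132 134 134 135 134 133]]
0.39446913580246945 0.13175308641975295 0.4117283950617283 388.4 388.4000000000001
row [-0.05   -0.0356  0.134 ] -0.25907790571758027
```

```bash
cat >> fit.py <<'E'
def fit(n,x0,y0,w0,roi,z=0.,hi=101,lo=95):
    g=cv2.cvtColor(cv2.imread(f'pics/{n}.png'),cv2.COLOR_BGR2GRAY).astype(float);c=wcam(n);m=np.clip((hi-g)/(hi-lo),0,1)
    f=lambda p:np.abs(mask(c,(p[0]/50,p[1]/50,z,p[2]/5),g.shape)[roi]-m[roi]).sum()
    r=[]
    for a in(-.3,.3):
        for b in(-.3,.3):
            p=np.array([x0*50+a,y0*50+b,w0*5]);r.append(minimize(f,p,method='Nelder-Mead',options=dict(initial_simplex=p+np.array([[0,0,0],[.4,0,0],[0,.4,0],[0,0,.4]]))))
    for q in r:print(q.x/[50,50,5],q.fun,m[roi].sum())
    return min(r,key=lambda q:q.fun).x/[50,50,5]
E
python3 - <<'E'
from fit import *
x,y,w=fit('d1',.484,.108,.15,(slice(100,195),slice(235,330)))
go(x,y,.051,w)
E
```

```text
[0.4845 0.1105 0.1336] 226.84509803921569 3110.5
[0.4847 0.1104 0.144 ] 231.5078431372549 3110.5
[0.4846 0.1106 0.1442] 227.44901960784316 3110.5
[0.4847 0.1105 0.1323] 226.75882352941179 3110.5
row [ 0.0359 -0.0008  0.1328] 0.020377882563688304
```

```bash
python3 nudge.py '[[0.05, 0.036, -0.001, 0.03, 0], [0.04, 0.036, -0.001, 0.06, 0], [0.036, 0.036, -0.001, 0.09, 0], [0.036, 0.036, -0.001, 0.11, 0], [0.036, 0.036, -0.001, 0.125, 0], [0.036, 0.036, -0.001, 0.1365, 0], [0.036, 0.036, -0.001, 0.1365, 0], [0.0, 0.036, -0.001, 0.1365, 0], [0.0, 0.036, -0.001, 0.1365, 0], [0.0, 0.036, -0.001, 0.1365, 0], [0.0, 0.036, -0.001, 0.1365, 0], [0.0, 0.036, -0.001, 0.1365, 0], [0.0, 0.036, -0.001, 0.1365, 0], [0.0, 0.036, -0.001, 0.1365, 0]]' 45
python3 - <<'E'
from h import *
s=arm.get_state();print(s['width'],s['force'])
# cartridge grip x offset: cartridge centre vs tcp in tool
M=R.from_euler('xyz',s['ee_rot']).as_matrix();print('cart in tool',M.T@(np.array([.4846,.1105,0])-s['eef_pos']))
E
```

```text
t: 15.85
eef_pos: [0.4854, 0.1112, 0.0485]
ee_rot: [-3.142, 0.0, 0.153]
force: [-0.7, -0.6, -2.6]
width: 0.0136
gripper_force: 45.0
0.013550906192603051 [-0.6719 -0.5915 -2.5688]
cart in tool [-0.0009  0.0005  0.0485]
```

```bash
python3 nudge.py '[[0.0, 0, 0, -0.03, 0], [0.0, 0, 0, -0.06, 0], [0.0, 0, 0, -0.0865, 0], [0.0, 0, -0.01, -0.0865, 0], [0.0, 0.015, -0.04, -0.0865, 0], [0.0, 0.035, -0.075, -0.0865, 0], [0.0, 0.048, -0.1, -0.0865, 0], [0.0, 0.0517, -0.1062, -0.0865, 0], [0.0, 0.0517, -0.1062, -0.08, 0], [0.0, 0.0517, -0.1062, -0.075, 0], [0.0, 0.0517, -0.1062, -0.075, 0], [0.0, 0.0517, -0.1062, -0.075, 0], [0.0, 0.0517, -0.1062, -0.075, 0]]'
python3 -c "
from h import *
snap('h1');print(arm.get_state()['force'])
s=cv2.imwrite('pics/s3.png',arm.grab_frame('scene')[...,::-1])
w=cv2.imread('pics/h1.png');S=cv2.imread('pics/s3.png')
b=lambda i:(255*(np.clip(i*1.5,0,255)/255.)**.6).astype('uint8')
o=np.zeros((600,800,3),'uint8');o[:450,:450]=cv2.resize(b(w[60:285,170:395]),(450,450));o[:350,450:]=cv2.resize(b(S[235:335,180:280]),(350,350));cv2.imwrite('pics/m2.png',o)"
```

```text
t: 16.93
eef_pos: [0.5202, 0.2231, 0.1235]
ee_rot: [3.141, 0.0, 0.152]
force: [-0.5, -0.2, -4.9]
width: 0.0133
gripper_force: 45.0
h1 [0.5202 0.2231 0.1235] [3.1413 0.0004 0.1519]
[-0.2981 -0.4652 -3.9178]
```

View pics/m2.png

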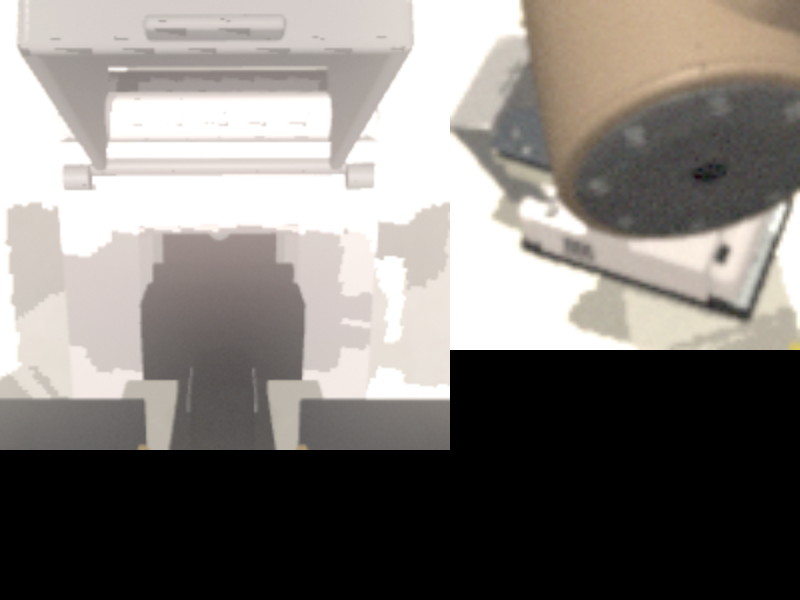

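```bash
python3 nudge.py '[[0.0, 0, -0.001, 0.006, 0], [0.0, 0, -0.001, 0.012, 0], [0.0, 0, -0.001, 0.016, 0], [0.0, 0, -0.001, 0.02, 0], [0.0, 0, -0.001, 0.02, 0]]'
python3 -c "
from h import *
s=arm.get_state();print(s['force'],s['moment'],s['eef_pos'])"
```

```text
t: 17.45
eef_pos: [0.5198, 0.2246, 0.1023]
ee_rot: [3.141, 0.002, 0.153]
force: [-0.2, -0.2, -3.5]
width: 0.0139
gripper_force: 45.0
[-0.1812 -0.1821 -3.512 ] [-0.0748  0.018  -0.0315] [0.5198 0.2246 0.1023]
```

```bash
python3 nudge.py '[[0.0, 0, 0, 0.006, 0], [0.0, 0, 0, 0.012, 0], [0.0, 0, 0, 0.012, 0]]' | grep -E "pos|force:"
python3 nudge.py '[[0.0, 0, 0, 0.004, 0], [0.0, 0, 0, 0.006, 0], [0.0, 0, 0, 0.006, 0]]' | grep -E "pos|force:"
```

```text
eef_pos: [0.5197, 0.2246, 0.0901]
force: [0.7, 0.2, -4.1]
gripper_force: 45.0
eef_pos: [0.5198, 0.2247, 0.085]
force: [-1.8, -1.5, -4.6]
gripper_force: 45.0
```

Clear so far; push past the catch.

```bash
python3 nudge.py '[[0.0, 0, 0, 0.003, 0], [0.0, 0, 0, 0.006, 0], [0.0, 0, 0, 0.006, 0]]' | grep -E "pos|force:"
python3 nudge.py '[[0.0, 0, 0, 0.003, 0], [0.0, 0, 0, 0.005, 0], [0.0, 0, 0, 0.005, 0]]' | grep -E "pos|force:"
python3 nudge.py '[[0.0, 0, 0, 0.002, 0], [0.0, 0, 0, 0.004, 0], [0.0, 0, 0, 0.004, 0]]' | grep -E "pos|force:"
```

```text
eef_pos: [0.5198, 0.2248, 0.0788]
force: [-2.8, -1.4, -5.0]
gripper_force: 45.0
eef_pos: [0.5204, 0.225, 0.0737]
force: [0.6, 0.7, -12.6]
gripper_force: 45.0
eef_pos: [0.5208, 0.2253, 0.0705]
force: [-0.1, -1.0, -3.8]
gripper_force: 45.0
```

```bash
python3 nudge.py '[[0.0, 0, 0, 0.002, 0], [0.0, 0, 0, 0.002, 0]]' | grep -E "pos|force:"
python3 nudge.py '[[0.0, 0, 0, 0.0015, 0], [0.0, 0, 0, 0.0015, 0]]' | grep -E "pos|force:|width"
```

```text
eef_pos: [0.5211, 0.2255, 0.069]
force: [0.7, 0.9, -1.6]
gripper_force: 45.0
eef_pos: [0.5213, 0.2254, 0.0689]
force: [-3.1, -2.9, 10.1]
width: 0.0137
gripper_force: 45.0
```

```bash
python3 nudge.py '[[0.034, 0, 0, -0.002, 0], [0.034, 0, 0, -0.002, 0], [0.034, 0, 0, -0.002, 0], [0.034, 0, 0, -0.002, 0], [0.034, 0, 0, -0.03, 0], [0.034, 0, 0, -0.07, 0], [0.034, -0.02, 0, -0.11, 0], [0.034, -0.02, 0, -0.14, 0], [0.034, -0.02, 0, -0.14, 0], [0.034, -0.02, 0, -0.14, 0]]'
python3 - <<'E'
from fit import *
snap('k1');T=cam('top')
for u,v in [(169,152),(169,113),(149,133),(190,133)]:print('roll',onz(T,u,v,.03)[:2])
g=cv2.cvtColor(cv2.imread('pics/k1.png'),cv2.COLOR_BGR2GRAY)
# project predicted home cartridge tab top / body top corners
c=wcam('k1')
for z in(.0205,.032):
  V,W=verts(.5205,.2245,z,.153);print(z,[proj(c,q).round(1).tolist() for q in W if q[2]>z+.06],[proj(c,q).round(1).tolist() for q in V if q[2]>z+.03])
b=lambda i:(255*(np.clip(i*1.7,0,255)/255.)**.6).astype('uint8')
i=cv2.imread('pics/k1.png')
cv2.imwrite('pics/k1b.png',cv2.resize(b(i[0:300,120:420]),(600,600),interpolation=cv2.INTER_CUBIC))
E
```

```text
t: 19.87
eef_pos: [0.5015, 0.2229, 0.2095]
ee_rot: [-3.139, -0.004, 0.153]
force: [0.2, -0.1, -0.2]
width: 0.0341
gripper_force: 0.0
k1 [0.5015 0.2229 0.2095] [-3.1387 -0.0045  0.1531]
roll [0.6838 0.2576]
roll [0.7777 0.2644]
roll [0.7276 0.307 ]
roll [0.7308 0.2124]
0.0205 [[274.2, 154.9], [292.1, 155.0], [274.4, 196.7], [291.6, 196.8]] [[259.4, 137.1], [306.7, 137.2], [260.5, 200.7], [305.3, 200.8]]
0.032 [[273.9, 157.3], [292.5, 157.4], [274.1, 200.7], [292.0, 200.7]] [[258.5, 138.6], [307.7, 138.7], [259.7, 204.5], [306.2, 204.6]]
```

View pics/k1b.png

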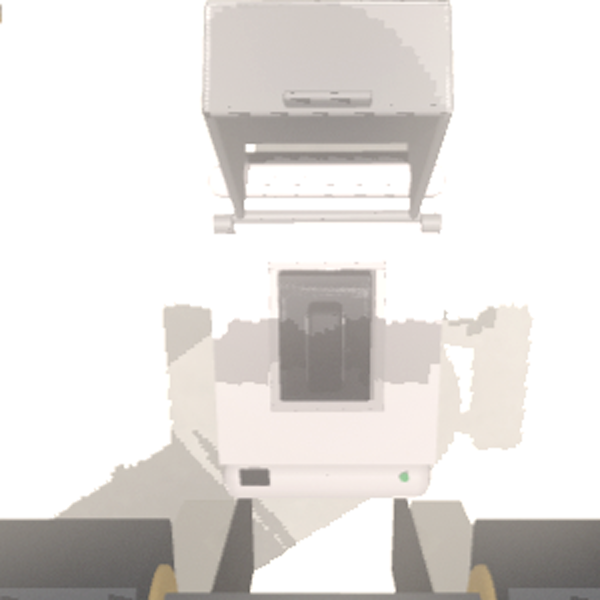

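```bash
python3 - <<'E'
from h import *
c=wcam('k1');b=np.array([.5205,.2245,0]);ex=np.array([np.cos(.153),np.sin(.153),0])
for t in(1.75,1.85,1.95,2.05):
    print(t,proj(c,b+ex*(.049-.086*np.cos(t))+[0,0,.062+.086*np.sin(t)]))
print(proj(c,b+ex*.049+[0,0,.062]))
E
python3 nudge.py '[[0, 0.04, 0, 0, 0], [0, 0.08, 0, 0, 0], [0, 0.12, 0, 0, 0], [0, 0.158, 0, 0, 0], [0, 0.158, 0, 0, 0], [0, 0.158, 0, 0.01, 0], [0, 0.158, 0, 0.04, 0], [0, 0.158, 0, 0.07, 0], [0, 0.158, 0, 0.095, 0], [0, 0.158, 0, 0.1045, 0], [0, 0.158, 0, 0.1045, 0], [0, 0.158, 0, 0.1045, 0]]' 10
```

```text
1.75 [283.6453  90.1877]
1.85 [283.6767  75.4261]
1.95 [283.7004  61.1458]
2.05 [283.7159  47.6603]
[283.127  111.2721]
t: 20.92
eef_pos: [0.6565, 0.2459, 0.1025]
ee_rot: [3.141, 0.001, 0.153]
force: [0.7, 0.2, 0.6]
width: 0.0006
gripper_force: 0.0
```

```bash
python3 nudge.py '[[0, -0.01, 0, 0, 0], [0, -0.02, 0, 0, 0], [0, -0.03, 0, 0, 0], [0, -0.04, 0, 0, 0], [0, -0.05, 0, 0, 0], [0, -0.06, 0, 0, 0], [0, -0.06, 0, 0, 0]]' | grep -E 'pos|force:'
python3 nudge.py '[[0, -0.01, 0, 0, 0], [0, -0.02, 0, 0, 0], [0, -0.03, 0, 0, 0], [0, -0.04, 0, 0, 0], [0, -0.05, 0, 0, 0], [0, -0.05, 0, 0, 0]]' | grep -E 'pos|force:'
python3 nudge.py '[[0, -0.01, 0, 0, 0], [0, -0.02, 0, 0, 0], [0, -0.03, 0, 0, 0], [0, -0.04, 0, 0, 0], [0, -0.04, 0, 0, 0]]' | grep -E 'pos|force:'
```

```text
eef_pos: [0.5977, 0.2377, 0.1055]
force: [3.3, 0.8, 7.6]
gripper_force: 3.2
eef_pos: [0.545, 0.2284, 0.1027]
force: [-3.0, -0.6, 2.8]
gripper_force: 1.5
eef_pos: [0.5062, 0.2225, 0.1023]
force: [-0.2, -1.1, 0.1]
gripper_force: 0.0
```

```bash
python3 nudge.py '[[0, -0.005, 0, -0.01, 0], [0, -0.015, 0, -0.01, 0], [0, -0.015, 0, -0.005, 0], [0, -0.015, 0, 0.0, 0], [0, -0.015, 0, 0.001, 0], [0, -0.015, 0, 0.002, 0], [0, -0.015, 0, 0.002, 0]]' | grep -E 'pos|force:'
python3 nudge.py '[[0, 0, 0, 0.001, 0], [0, 0, 0, 0.001, 0]]' | grep -E 'pos|force:'
```

```text
eef_pos: [0.4935, 0.2207, 0.1003]
force: [-1.2, 0.4, 1.9]
gripper_force: 0.8
eef_pos: [0.4936, 0.2207, 0.1001]
force: [-6.8, -0.9, 11.1]
gripper_force: 5.3
```

```bash
python3 nudge.py '[[0, 0, 0, -0.01, 0], [0, 0, 0, -0.04, 0], [0, 0, 0, -0.08, 0], [0, 0, 0, -0.12, 0], [0, 0, 0, -0.14, 0], [0, 0, 0, -0.14, 0], [0, 0, 0, -0.14, 0], [0, 0, 0, -0.14, 0]]' | grep -E 'pos|force:'
python3 - <<'E'
from h import *
snap('e1');c=wcam('e1');b=np.array([.5205,.2245,.062]);a=.153
ex=np.array([np.cos(a),np.sin(a),0]);ey=np.array([-np.sin(a),np.cos(a),0])
g=cv2.cvtColor(cv2.imread('pics/e1.png'),cv2.COLOR_BGR2GRAY)
for t in(0,.08,.15):
    r=lambda x,z:b+ex*(.049-x*np.cos(t)+z*np.sin(t))+[0,0,x*np.sin(t)+z*np.cos(t)]
    print(t,[proj(c,r(x,.038)+ey*y).round(1).tolist() for x,y in((.086,.038),(.086,-.038),(0,.038),(0,-.038))])
u=int(proj(c,b+[0,0,.038])[0]);print(u,[(v,int(g[v,u+12])) for v in range(90,260,3)])
v=int(proj(c,b+[0,0,.038])[1]);print(v,[(x,int(g[v,x])) for x in range(u-60,u+60,3)])
E
```

```text
eef_pos: [0.4934, 0.2207, 0.2391]
force: [-0.2, 0.2, -0.5]
gripper_force: 0.0
e1 [0.4934 0.2207 0.2391] [3.1415 0.0007 0.1523]
0 [[238.1, 202.3], [324.6, 202.3], [234.3, 100.1], [328.6, 100.2]]
0.08 [[237.1, 200.9], [325.7, 200.9], [234.1, 96.2], [328.7, 96.2]]
0.15 [[236.1, 199.0], [326.7, 199.0], [234.1, 92.8], [328.8, 92.8]]
281 [(90, 205), (93, 204), (96, 142), (99, 130), (102, 124), (105, 130), (108, 129), (111, 128), (114, 127), (117, 126), (120, 126), (123, 125), (126, 124), (129, 124), (132, 124), (135, 122), (138, 122), (141, 122), (144, 121), (147, 121), (150, 120), (153, 119), (156, 119), (159, 69), (162, 67), (165, 68), (168, 69), (171, 66), (174, 67), (177, 67), (180, 66), (183, 66), (186, 65), (189, 66), (192, 65), (195, 81), (198, 82), (201, 80), (204, 137), (207, 137), (210, 137), (213, 124), (216, 131), (219, 138), (222, 134), (225, 129), (228, 121), (231, 122), (234, 123), (237, 124), (240, 124), (243, 123), (246, 187), (249, 187), (252, 91), (255, 91), (258, 91)]
160 [(221, 127), (224, 127), (227, 127), (230, 192), (233, 196), (236, 197), (239, 114), (242, 123), (245, 122), (248, 122), (251, 81), (254, 121), (257, 69), (260, 77), (263, 78), (266, 78), (269, 87), (272, 69), (275, 75), (278, 77), (281, 77), (284, 68), (287, 68), (290, 68), (293, 69), (296, 68), (299, 69), (302, 70), (305, 78), (308, 79), (311, 73), (314, 120), (317, 83), (320, 88), (323, 97), (326, 92), (329, 151), (332, 210), (335, 136), (338, 130)]
```

```bash
python3 -c "
from station import arm
print(arm.get_state()['t']);print(arm.job_done())"
```

```text
23.8833
the job is handed in; nothing more can be done
None
```

The full cartridge (cartridge_2) is home in the stapler with the cover shut, the spent one (cartridge_1) is in the empties box, and cartridge_3 stays in the caddy. I took cartridge_3 as part-used by elimination and never weighed it; the job was handed in at 23.9 s and the judge gave no verdict.

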